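# Unhook a carded filter from a peg with an upturned tip and load it in the kit caddy

### The arm

A 6-joint arm with a two-finger parallel gripper is mounted at the origin on a cart in front of the work surface, level with it; the furniture and walls round the work are solid. World frame = base frame: x ahead of the robot, y to its left, z up, the work surface at z = 0. Lengths are in m, angles in rad, forces in N, time in s.
With the tool pointing down it reaches from about 0.35 to 0.85 m from the base axis. Payload 8.1 kg.
Tool frame: the origin (TCP) lies where the fingers leave the gripper's body, on its centre line; the fingertips stand 84 mm ahead of it and the grasp point (between the pads) lies 65 mm ahead of it; z points along the fingers, y is the line along which they close (so a half turn about z gives the same grasp; the last joint's range is limited). The gripper opens to 93 mm and grips with 3 to 60 N. Pads are 15 mm wide; open, the fingers measure 128 mm over their backs; the gripper's body (75 mm by 188 mm) begins 65 mm behind the grasp point.
Start: joints at [-1.262, 0.13, 1.488, -0, 1.523, -0.085], TCP at [0.23, -0.554, 0.303] pointing down, gripper open.
Joint ranges: [-2.96, 2.96], [-0.89, 2.26], [0.02, 2.5], [-1.34, 4.48], [0, 2.73], [-2.66, 2.66]. Speed limits (rad/s): [2.39, 2.39, 2.79, 3.14, 3.14, 3.14].

### API

Orientations are given as a rotation vector (axis times angle).
In Python, from plant import robot gives the robot as it stands.
- The arm moves only by the shell command python3 -m jog 'ROWS' [FORCE]. ROWS is text: rows parted by semicolons, each of 5 numbers parted by spaces: the opening, from 0 (shut) to 1 (fully open), then the shift along the tool's x, y, z in m, then the turn about the tool's z in degrees. A call has 1 to 10 rows; each row shifts and turns the commanded pose from where the row before left it, along the tool's axes as they then stand; what a row does not reach is not made up. A row lasts 1/12 s, in which the tool goes at most 41.7 mm and 7.16 degrees, less where a joint would pass 70% of its speed; a pose out of reach is approached as far as the arm can. A call with a gripper value outside its range is refused whole. The fingers move at their own pace and stop on an object; FORCE is the grip in N (left out, the last holds). Time passes only in rows, so rows that do not move let the fingers close. It gives the time, the measured TCP pose, the force, the opening and the grip force at its end, in the units of the state.
- robot.read_state(): the state, without advancing time (a new reading comes with each control period).
- robot.read_camera(name): name is "side" or "top" or "wrist"; returns a dict with "color" (384x512x3 uint8, red, green, blue), "intrinsics" (3x3 intrinsics, pixels), "pose" (4x4, takes a point from camera to world coordinates); the wrist camera has in their place "tool_from_camera" (4x4, takes a point from camera to tool coordinates, whose origin is the TCP and whose axes are the flange's). Camera axes: x right, y down, z forward; pixel columns grow to the right and rows downward; lengths in m; the calibration is good to about 2 mm. A picture is of the moment at which its call begins: read the wrist's pose just before it. There is no depth.
- robot.close_job(): hands the job in; it is judged then, once.
The state is a dict: "t": time; "q": joint angles; "dq": joint speeds; "joint_torque": joint torques, N m; "tool_pos": TCP position; "orientation": TCP orientation; "force": force on the tool from outside, world axes, zero at the start; "wrist_torque": the same for the moment, N m; "opening": finger opening in m; "gripper_force": force on a finger pad.
Only numpy, scipy, OpenCV 4.12 (cv2) and the standard library are available. Lean on these libraries where they do the work, as an engineer would, in place of code of your own. Each camera call takes 0.05 s, during which the arm holds its last target. There are 200 camera calls.

### The job

Take the blue carded filter pack off its wire peg: lift it so that its hang hole rides up and over the peg's upturned ball tip while you slide it off, gently, with never more than a few newtons of strain on the hang hole, which tears. Then lower the pack upright into the empty pocket of the kit caddy until it stands on the pocket floor, only then let go of it, and move clear. Leave the red pack hanging on its peg, and do not disturb the vials in the caddy or the conical flask.

Things in the scene. Friction and masses are not known exactly. Their poses are not given: they have to be found in the camera images.
- stand: Fixed bench stand: grey base plate 170 x 200 x 8 mm under an upright white perforated panel, 190 mm wide, top 223 mm above the worktop. Origin on the worktop under the middle of the panel's front face; x points back through the panel, so the two steel wire pegs stick out towards -x (to the robot); y to the left, z up.
- peg_left_root (a point): Middle of the left peg's clip on the panel (y = +60, z = 200 mm on the stand). Each peg is 5.6 mm wire: straight along -x to x = -104 mm, bent up over the next 8 mm (rising 2.3 mm), then a straight tip at 34 degrees to x = -125 mm, 11 mm above the straight part (centre line), where a black ball 8 mm across ends it. Stiff. The axes are the stand's and do not show the peg's slope.
- peg_right_root (a point): The same for the right peg (y = -60 mm). Pegs are bent by use: each as a whole points up to 6 degrees above or below level, by an unmeasured amount that differs between the two. All are 200 mm up (centre line) where the packs hang, x = -33 mm, so the tip may be up to 10 mm higher or lower than on a level peg. How high to lift must be felt.
- pack_blue: Card 56 wide (y), 3 thick (x), 104 mm tall (z), white with blue header, with a clear blister 40 x 42 x 10 mm in front (centre 44 mm up) over a steel and blue disc filter. 40 to 85 g. Origin: middle of the lower edge, midway in the overall depth of 13 mm; card at x = 3.5 to 6.5 mm. Hangs on the left or right peg, blister to the robot. Its header's side edges are free to grip, across 56 mm.
- pack_blue_hole (a point): Middle of the blue pack's hang hole: slot 20 mm wide (y), 9.5 mm high, edges rounded, at x = 5, z = 90 mm in the pack's frame, 14 mm below the card's upper edge; at the start 30 to 36 mm before the panel. Up-down play in the slot: 3.9 mm on the straight wire, 1.2 to 2.8 mm on the rising tip (card upright), 1.5 mm on the ball. Over 6 N against peg or stand tears it.
- pack_red: The same kind of pack with red header and red-rimmed disc, hanging on the other peg, where it stays. Origin as the blue pack's.
- caddy: Fixed grey kit caddy, base 116 x 132 mm. Origin on the worktop under the middle of its empty pocket; x points to the vials behind the pocket, y left. Pocket open at the top, inside 18 mm (x) by 60 mm (y), walls 4 mm; floor 6 mm above the worktop, rear and side walls end at 58 mm, front wall at 40 mm. The pack goes in upright, width along y. Three vials stand in wells behind, at x = 64 mm.
- vial_0: Amber vial with white cap, 27 mm across, 65 mm tall, in the caddy's right well (y = -40 mm, floor 10 mm above the worktop). Origin at the middle of its underside.
- vial_1: The same kind of vial in the middle well (y = 0).
- vial_2: The same kind of vial in the left well (y = +40 mm).
- erlenmeyer: Conical glass flask, 64 mm across, 104 mm tall, on the worktop behind the caddy, to the right of the stand. Origin at the middle of its underside.
Not all that is in view belongs to the job. What is shaped like the pack_blue but yellow is not meant.

How it is judged:
On the way, in this order (a step that is already met when the one before it is completed fails the run):
1. the blue pack is off its peg: its hang hole is in front of the tip, clear of the stand, held in the air (x of pack_blue_hole in the frame of stand below -0.136 m and contact force between pack_blue and stand below 0.05 N and height (world z) of pack_blue above 0.05 m), for 0.1 s.
2. the blue pack stands on the pocket floor (within 4 mm) while the fingers still hold it (z of pack_blue in the frame of caddy below 0.01 m and x of pack_blue in the frame of caddy between -0.008 and 0.008 m and y of pack_blue in the frame of caddy between -0.006 and 0.006 m and contact force between pack_blue and the fingers above 0.5 N), for 0.1 s.
At the end, for the whole second after the job is handed in: The blue pack stands released and at rest in the caddy's pocket: lower edge within 4 mm of its floor, within 8 mm (x) and 6 mm (y) of its middle, leaning under 0.2 rad. Red pack within 20 mm, vials within 15 mm, flask within 20 mm of their starts (z of pack_blue in the frame of caddy below 0.01 m and x of pack_blue in the frame of caddy between -0.008 and 0.008 m and y of pack_blue in the frame of caddy between -0.006 and 0.006 m and angle between pack_blue's own z axis and vertical below 0.2 rad and linear speed of pack_blue below 0.02 m/s and distance of each of pack_red, erlenmeyer from where it was at the start of the episode below 0.02 m and distance of each of vial_0, vial_1, vial_2 from where it was at the start of the episode below 0.015 m); the robot touches nothing.
It fails at once if the blue pack is strained against its peg or the stand with more than 6 N (the hang hole tears) (contact force between pack_blue and stand above 6 N).
It fails at once if the red pack is shifted by more than 20 mm (distance of pack_red from where it was at the start of the episode above 0.02 m).
It fails at once if a vial in the caddy is shifted by more than 15 mm (distance of any of vial_0, vial_1, vial_2 from where it was at the start of the episode above 0.015 m).
It fails at once if the conical flask is shifted by more than 20 mm or tipped (distance of erlenmeyer from where it was at the start of the episode above 0.02 m or angle between erlenmeyer's own z axis and vertical above 0.4 rad).
It also fails if it takes over 72 s, if anything falls off the work surface, if the arm or the gripper's body presses on something with over 40 N, if the wrist force passes 120 N, or if a joint passes its speed limit or range.

## Working session

There is one attempt and no reset: what is moved stays moved. The work goes in short steps, Python scripts to look and compute and a shell command to move; the robot and the scene stay as the last step left them, time stands still between calls to the robot, and variables do not carry over. Pictures are saved under pics/ and viewed, at most 10 in all, crops included, and the job is handed in when it is done.

```bash
ls; mkdir -p pics; python3 - <<'E'
from plant import robot
import cv2,numpy as np
s=robot.read_state();print(s)
for n in ["side","top"]:
    c=robot.read_camera(n);cv2.imwrite(f"pics/{n}0.png",c["color"][:,:,::-1]);print(n,c["intrinsics"].round(1).tolist(),c["pose"].round(4).tolist())
    np.savez(f"{n}0.npz",**c)
c=robot.read_camera("wrist");print(c["intrinsics"].round(1).tolist(),c["tool_from_camera"].round(4).tolist())
cv2.imwrite("pics/wrist0.png",c["color"][:,:,::-1])
E
```

```text
pics
{'t': 0.0, 'q': array([-1.26238320e+00,  1.31144165e-01,  1.48930532e+00, -1.57795942e-05,
        1.52298933e+00, -8.53817089e-02]), 'dq': array([ 1.11915675e-03, -2.57824201e-04, -7.26258767e-05, -1.02727623e-03,
       -5.10176630e-04,  5.45300650e-04]), 'joint_torque': array([ 2.01262395e-03, -5.59840894e+01, -4.91758704e+01,  7.71843293e-02,
        3.52500833e-02, -1.60331128e-04]), 'tool_pos': array([ 0.23011444, -0.5536587 ,  0.30168316]), 'orientation': array([-3.07909380e+00, -6.14224966e-01,  3.47119363e-04]), 'force': array([ 0.24704156, -0.18213498, -0.07640027]), 'wrist_torque': array([-0.04344241, -0.02439381, -0.01755391]), 'gripper_force': 0.0, 'opening': 0.09262853394579156}
side [[455.1, 0.0, 256.4], [0.0, 455.1, 188.3], [0.0, 0.0, 1.0]] [[0.9994, 0.009, -0.034, 0.5738], [0.0343, -0.4579, 0.8883, -0.8744], [-0.0076, -0.889, -0.4579, 0.5961], [0.0, 0.0, 0.0, 1.0]]
top [[472.2, 0.0, 244.7], [0.0, 472.2, 195.1], [0.0, 0.0, 1.0]] [[-0.0083, -0.9863, 0.165, 0.3708], [-0.9999, 0.0073, -0.0068, -0.0263], [0.0055, -0.1651, -0.9863, 1.1665], [0.0, 0.0, 0.0, 1.0]]
[[317.1, 0.0, 256.3], [0.0, 317.1, 192.2], [0.0, 0.0, 1.0]] [[0.0008, -0.9683, -0.2497, 0.0688], [1.0, 0.0007, 0.0007, -0.0002], [-0.0005, -0.2497, 0.9683, -0.0817], [0.0, 0.0, 0.0, 1.0]]
```

View pics/side0.png

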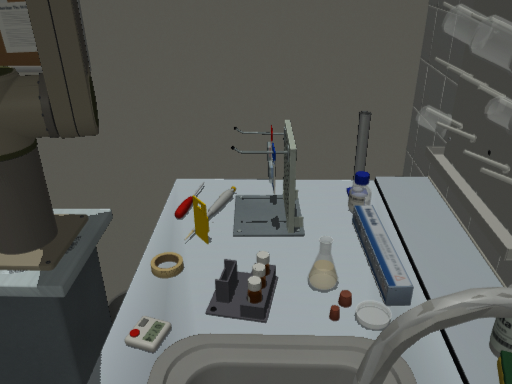

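View pics/top0.png

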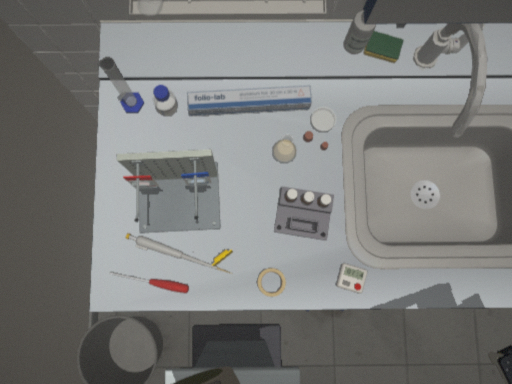

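The blue pack (side 274,155; top 195,176) hangs on the right peg. Lookalikes are the red pack on the left peg (side 271,135; top 138,179) and the yellow pack on the worktop (side 201,220; top 222,257). The caddy pocket is at about top (303,226). Next, a close crop to confirm.

```bash
python3 - <<'E'
import cv2,numpy as np
t=cv2.imread("pics/top0.png");s=cv2.imread("pics/side0.png")
def crop(i,x,y,w,h,k):return cv2.resize(i[y:y+h,x:x+w],None,fx=k,fy=k,interpolation=cv2.INTER_CUBIC)
a=crop(t,110,140,130,100,3);b=crop(t,265,180,80,60,5) # 390x300,400x300
c=crop(s,225,120,100,120,2.5);d=crop(s,200,240,120,85,3.5) # 250x300, 420x298
W=np.zeros((600,800,3),np.uint8)
for im,x,y in((a,0,0),(b,395,0),(c,0,300),(d,300,300)):W[y:y+im.shape[0],x:x+im.shape[1]]=im
cv2.imwrite("pics/m0.png",cv2.convertScaleAbs(W,alpha=1.5))
E
```

```text
(no output)
```

View pics/m0.png

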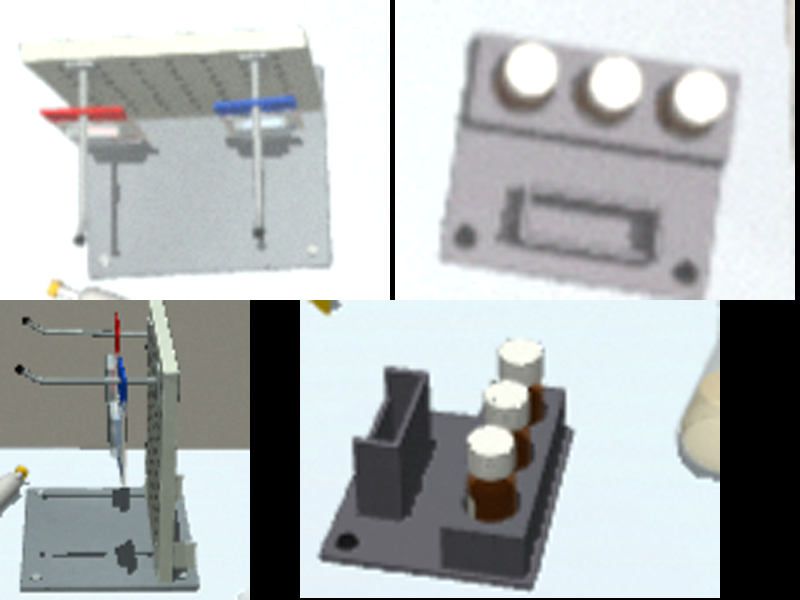

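The close crop confirms it: the card with the blue header is on the right peg. Its header runs from top (182,175) to (209,174), the right ball tip is at top (196,218) / side (233,148), and the caddy is yawed about 8 degrees.

```bash
cat > h.py <<'E'
import numpy as np,cv2
from scipy.spatial.transform import Rotation as R
def ray(K,T,p):
    d=T[:3,:3]@np.linalg.solve(K,[p[0],p[1],1.]);return T[:3,3],d/np.linalg.norm(d)
def onz(c,p,z):
    o,d=ray(c["intrinsics"],c["pose"],p);return o+d*(z-o[2])/d[2]
def tri(*cp):
    A=np.zeros((3,3));b=np.zeros(3);L=[ray(c["intrinsics"],c["pose"],p) for c,p in cp]
    for o,d in L:
        P=np.eye(3)-np.outer(d,d);A+=P;b+=P@o
    x=np.linalg.solve(A,b);return x,[np.linalg.norm((np.eye(3)-np.outer(d,d))@(x-o)) for o,d in L]
def wrist(robot):
    s=robot.read_state();c=dict(robot.read_camera("wrist"))
    T=np.eye(4);T[:3,:3]=R.from_rotvec(s["orientation"]).as_matrix();T[:3,3]=s["tool_pos"]
    c["pose"]=T@c["tool_from_camera"];c["tool"]=T;return c
E
python3 - <<'E'
from h import *
t=dict(np.load("top0.npz"));s=dict(np.load("side0.npz"))
np.set_printoptions(precision=4,suppress=True)
for n,a,b in(("ballR",(196.3,217.7),(232.6,148)),("ballL",(136.3,219.7),(235.4,128.4))):print(n,*tri((t,a),(s,b)))
def mask(c,f):
    i=c["color"].astype(int);return f(i[...,0],i[...,1],i[...,2]).astype(np.uint8)
m=mask(t,lambda r,g,b:(b>r+50)&(b>g+40));m[:165]=0;m[190:]=0;m[:,:175]=0;m[:,220:]=0
r=cv2.minAreaRect(cv2.findNonZero(m));print(r)
ys,xs=np.nonzero(m);p=np.polyfit(xs,ys,1)
for x in(xs.min()-.5,xs.max()+.5):print("hdr",onz(t,(x,np.polyval(p,x)),.212))
c=onz(t,(xs.mean(),ys.mean()),.212);print(c)
for x,y in((90,279),(331,267)):print("plate",onz(t,(x/3+110,y/3+140),.008))
for x,y in((530,70),(617,85),(700,97)):print("cap",onz(t,(265+(x-395)/5,180+y/5),.075))
for n,x,y,z in(("rear in L",523,195,.058),("rear in R",655,212,.058),("front in L",522,240,.04),("front in R",640,262,.04)):print(n,onz(t,(265+(x-395)/5,180+y/5),z))
for x,y in((475,33),(738,72)):print("base back?",onz(t,(265+(x-395)/5,180+y/5),.03))
for x,y in((443,263),(708,300)):print("base front",onz(t,(265+(x-395)/5,180+y/5),.003))
E
```

```text
ballR [0.4851 0.0659 0.2119] [np.float64(0.0004936034835185568), np.float64(0.0004936034835185865)]
ballL [0.482  0.187  0.2143] [np.float64(0.0008031797843175921), np.float64(0.0008031797843176385)]
((194.04920959472656, 174.04098510742188), (2.6255362033843994, 26.16482925415039), 84.80557250976562)
hdr [0.5736 0.0991 0.212 ]
hdr [0.5783 0.0435 0.212 ]
[0.576  0.0705 0.212 ]
plate [0.4723 0.2231 0.008 ]
plate [0.4805 0.0262 0.008 ]
cap [ 0.5551 -0.1449  0.075 ]
cap [ 0.5477 -0.1855  0.075 ]
cap [ 0.5417 -0.2242  0.075 ]
rear in L [ 0.4982 -0.1419  0.058 ]
rear in R [ 0.4896 -0.2041  0.058 ]
front in L [ 0.4786 -0.1428  0.04  ]
front in R [ 0.4676 -0.199   0.04  ]
base back? [ 0.5813 -0.1233  0.03  ]
base back? [ 0.561  -0.2514  0.03  ]
base front [ 0.4711 -0.1074  0.003 ]
base front [ 0.4518 -0.2375  0.003 ]
```

```bash
python3 -m jog '1 0 0 -0.002 6.26;1 0 0 -0.002 6.26;1 0 0 -0.002 6.26;1 0 0 -0.002 6.26;1 0 0 -0.002 6.26;1 0.015 -0.0347 0 0;1 0.015 -0.0347 0 0;1 0.015 -0.0347 0 0;1 0.015 -0.0347 0 0;1 0.015 -0.0347 0 0' 15
python3 -m jog '1 0.015 -0.0347 0 0;1 0.015 -0.0347 0 0;1 0.015 -0.0347 0 0;1 0.015 -0.0347 0 0;1 0.015 -0.0347 0 0;1 0.015 -0.0347 0 0;1 0.015 -0.0347 0 0;1 0 0 0 0;1 0 0 0 0;1 0 0 0 0'
python3 - <<'E'
from h import *
from plant import robot
c=wrist(robot);np.savez("w1.npz",**c);print(c["tool"].round(4))
i=c["color"][:,:,::-1];cv2.imwrite("pics/w1.png",cv2.convertScaleAbs(cv2.resize(i,(800,600),interpolation=cv2.INTER_CUBIC),alpha=1.3))
E
```

```text
t: 0.98
tool_pos: [0.3311, -0.3924, 0.3124]
orientation: [-3.132, 0.24, 0.0]
force: [0.5, -0.6, 0.4]
opening: 0.0928
gripper_force: 0.0
t: 1.82
tool_pos: [0.4712, -0.1699, 0.3124]
orientation: [3.132, -0.238, -0.001]
force: [-0.4, -0.8, -0.5]
opening: 0.093
gripper_force: 0.0
[[ 9.885e-01 -1.509e-01 -8.000e-04  4.712e-01]
 [-1.509e-01 -9.885e-01 -2.000e-04 -1.699e-01]
 [-7.000e-04  3.000e-04 -1.000e+00  3.124e-01]
 [ 0.000e+00  0.000e+00  0.000e+00  1.000e+00]]
```

View pics/w1.png

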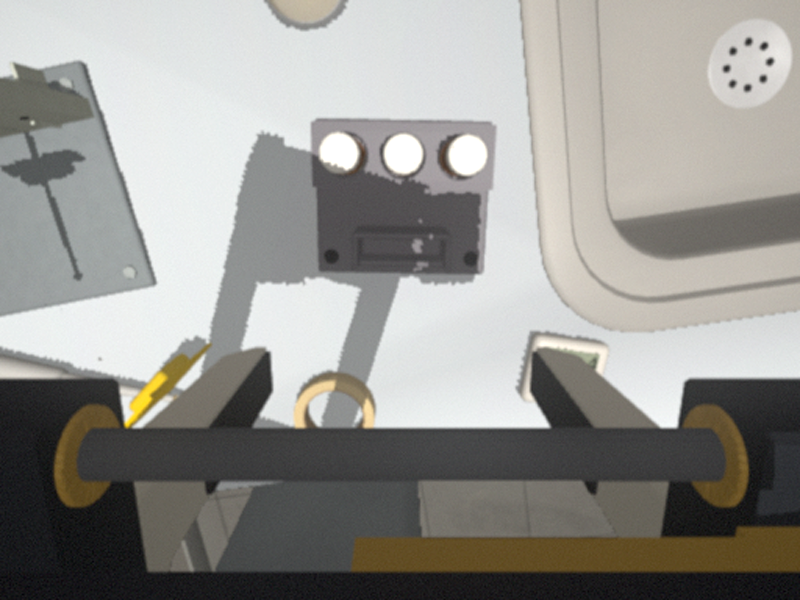

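The wrist view shows the caddy square to the tool: caps at (341,152), (404,154) and (468,155), and the pocket rim from about (355,230) to (449,230). I'll zoom in on the pocket for exact edges.

```bash
python3 - <<'E'
from h import *
c=np.load("w1.npz");i=c["color"][70:180,195:320,::-1]
i=cv2.resize(i,None,fx=5,fy=5,interpolation=cv2.INTER_CUBIC);cv2.imwrite("pics/w1c.png",np.clip(255*(i/255.)**.55,0,255).astype(np.uint8))
E
```

```text
(no output)
```

View pics/w1c.png

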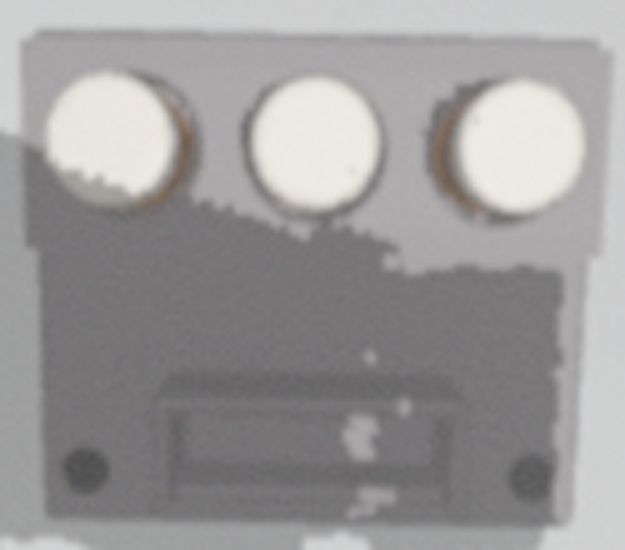

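```bash
python3 - <<'E'
from h import *
np.set_printoptions(precision=4,suppress=True)
c=dict(np.load("w1.npz"));f=lambda x,y,z:onz(c,(195+x/5-.4,70+y/5-.4),z)
V=np.array([f(112,140,.075),f(315,143,.075),f(522,147,.075)]);print(V)
d=V[0]-V[2];th=np.arctan2(-d[0],d[1]);print(np.degrees(th))
e=np.array([np.cos(th),np.sin(th),0]);n=np.array([-e[1],e[0],0])
P=V.mean(0)-.064*e;print("pocket",P)
T=c["tool"]
for nm,x,y,z in(("rear rim outer",311,400,.058),("floor? front in",308,466,.006),("front rim in",308,480,.04),("front rim out",308,497,.04),("rimL in",172,405,.058),("rimR in",450,405,.058),("rimLout",160,400,.058),("rimRout",462,403,.058),("baseL",45,515,.004),("baseR",565,525,.004)):
    q=f(x,y,z)-P;print(nm,q@e,q@n)
E
```

```text
[[ 0.5565 -0.1447  0.075 ]
 [ 0.5501 -0.1833  0.075 ]
 [ 0.5434 -0.2228  0.075 ]]
-9.56770791302102
pocket [ 0.4869 -0.173   0.075 ]
rear rim outer 0.012485529963332964 0.0001475630924130871
floor? front in -0.01002022505240331 0.00039560432799261113
front rim in -0.00770780887532104 0.00044708201425600313
front rim out -0.011597627838233976 0.0003839126331615083
rimL in 0.01095072940112712 0.029556704677977715
rimR in 0.011907032059182851 -0.029301232779404163
rimLout 0.011966465302100838 0.032089441998751404
rimRout 0.012371061312330359 -0.0318251127779105
baseL -0.023767988614864996 0.06594725235623529
baseR -0.024207908208327994 -0.06423204294779035
```

```bash
python3 -m jog '1 0 0 -0.0115 -5.55;1 0 0 -0.0115 -5.55;1 0.0134 -0.0337 0 0;1 0.0134 -0.0337 0 0;1 0.0134 -0.0337 0 0;1 0.0134 -0.0337 0 0;1 0.0134 -0.0337 0 0;1 0.0134 -0.0337 0 0;1 0.0134 -0.0337 0 0;1 0 0 0 0'
python3 -m jog '1 0 0 0 0;1 0 0 0 0'
python3 - <<'E'
from h import *
from plant import robot
c=wrist(robot);np.savez("w2.npz",**c);print(c["tool"].round(4))
i=c["color"][:,:,::-1];cv2.imwrite("pics/w2.png",cv2.convertScaleAbs(cv2.resize(i,(800,600),interpolation=cv2.INTER_CUBIC),alpha=1.3))
E
```

```text
t: 2.7
tool_pos: [0.5563, 0.0731, 0.3354]
orientation: [-3.139, -0.067, -0.0]
force: [0.5, -0.3, -0.4]
opening: 0.0933
gripper_force: 0.0
t: 2.87
tool_pos: [0.5554, 0.0682, 0.3355]
orientation: [3.14, 0.063, -0.001]
force: [-0.2, 0.2, -0.3]
opening: 0.0928
gripper_force: 0.0
[[ 9.992e-01  3.990e-02 -6.000e-04  5.554e-01]
 [ 3.990e-02 -9.992e-01 -7.000e-04  6.820e-02]
 [-6.000e-04  7.000e-04 -1.000e+00  3.355e-01]
 [ 0.000e+00  0.000e+00  0.000e+00  1.000e+00]]
```

View pics/w2.png

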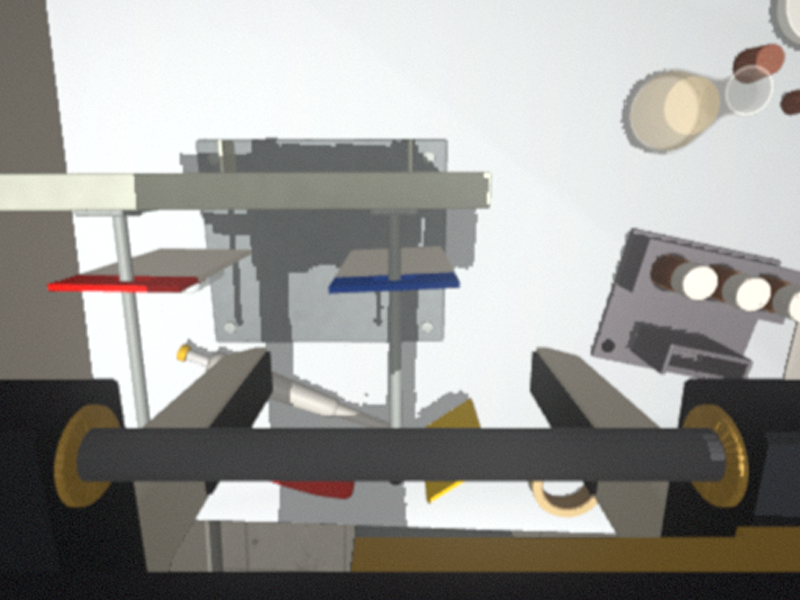

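Blue header seen from above and behind: top edge from (330,285) to (459,281), with the peg crossing it at column 395. Nothing is in the fingers' way. Next I'll measure it.

```bash
python3 - <<'E'
from h import *
np.set_printoptions(precision=4,suppress=True)
c=dict(np.load("w2.npz"));i=c["color"].astype(int)
m=(i[...,2]>i[...,0]+40)&(i[...,2]>i[...,1]+30);m[:170]=0;m[195:]=0
ys,xs=np.nonzero(m);print(xs.min(),xs.max(),ys.min(),ys.max())
lo=[];up=[]
for x in range(xs.min()+2,xs.max()-1):
    y=ys[xs==x];lo.append((x,y.max()+.5));up.append((x,y.min()-.5))
for L in(lo,up):
    L=np.array(L);p=np.polyfit(L[:,0],L[:,1],1)
    A=onz(c,(xs.min()-.5,np.polyval(p,xs.min()-.5)),.212);B=onz(c,(xs.max()+.5,np.polyval(p,xs.max()+.5)),.212)
    print(A,B,(A+B)/2,np.linalg.norm(A-B),np.degrees(np.arctan2(-(A-B)[0],(A-B)[1])))
f=lambda x,y,z:onz(c,(x/1.5625-.2,y/1.5625-.2),z)
print("panel",f(135,209,.223),f(490,206,.223),"peg",f(395,255,.2),f(396,400,.2),f(395,482,.21))
T=np.array([*((f(330,287,.212)+f(459,283,.212))[:2]/2)])
print(T-c["tool"][:2,3])
E
```

```text
211 292 176 186
[0.5735 0.0993 0.212 ] [0.5783 0.045  0.212 ] [0.5759 0.0722 0.212 ] 0.05454716309089174 5.071384264125799
[0.5793 0.0994 0.212 ] [0.5835 0.0454 0.212 ] [0.5814 0.0724 0.212 ] 0.05416258614933814 4.459259143110982
panel [0.6063 0.1729 0.223 ] [0.613 0.036 0.223] peg [0.5887 0.072  0.2   ] [0.519  0.0689 0.2   ] [0.4812 0.0678 0.21  ]
[0.0225 0.0035]
```

```bash
python3 -m jog '1 0.0073 -0.0006 0 -2.3;1 0.0073 -0.0006 0 0;1 0.0073 -0.0006 0 0;1 0 0 0 0;1 0 0 0.018 0;1 0 0 0.018 0;1 0 0 0.018 0;1 0 0 0.018 0;1 0 0 0 0;1 0 0 0 0' 12
python3 - <<'E'
from h import *
from plant import robot
s=robot.read_state();print(s["tool_pos"],R.from_rotvec(s["orientation"]).as_matrix()[:,0],s["force"])
c=wrist(robot);np.savez("w3.npz",**c)
i=c["color"][:,:,::-1];cv2.imwrite("pics/w3.png",cv2.convertScaleAbs(i,alpha=1.3))
E
```

```text
t: 3.75
tool_pos: [0.5764, 0.0726, 0.2628]
orientation: [3.139, 0.126, -0.004]
force: [0.0, -0.1, 0.3]
opening: 0.0927
gripper_force: 0.0
[0.57640431 0.07263598 0.26276763] [ 0.99676236  0.08035466 -0.00281527] [ 0.03009904 -0.05399152  0.30631934]
```

View pics/w3.png

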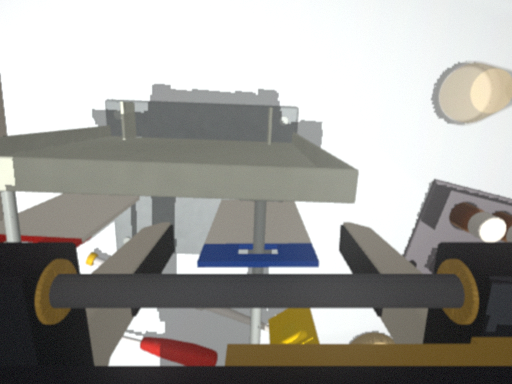

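The card sits between the open fingers (blue header 197–318, rows 243–266), centred to within 1 mm in both axes. Closing.

```bash
python3 -m jog '0.5 0 0 0 0;0.5 0 0 0 0;0.5 0 0 0 0;0.5 0 0 0 0;0.5 0 0 0 0;0.5 0 0 0 0;0.5 0 0 0 0;0.5 0 0 0 0' 12
python3 - <<'E'
from plant import robot
s=robot.read_state();print(s["tool_pos"],s["force"],s["opening"],s["gripper_force"])
E
```

```text
t: 4.47
tool_pos: [0.5771, 0.073, 0.2638]
orientation: [-3.139, -0.128, -0.0]
force: [0.2, -0.2, 1.4]
opening: 0.0558
gripper_force: 12.0
[0.57712737 0.07304901 0.26381186] [ 0.17595333 -0.20663929  1.35831141] 0.05576922845017243 11.999989673495293
```

```bash
for k in 1 2; do python3 -m jog '0.5 0 0 -0.001 0;0.5 0 0 0 0;0.5 0 0 0 0' | tr '\n' ' '; echo; done; python3 -m jog '0.5 0 0 0 0;0.5 0 0 0 0;0.5 0 0 0 0'|grep -E "pos|force"
```

```text
t: 4.72 tool_pos: [0.5771, 0.073, 0.2647] orientation: [3.139, 0.128, -0.0] force: [0.0, 0.3, -0.9] opening: 0.0555 gripper_force: 12.0 
t: 4.97 tool_pos: [0.5771, 0.073, 0.2658] orientation: [-3.139, -0.128, -0.0] force: [1.0, -0.6, -0.9] opening: 0.0561 gripper_force: 12.0 
tool_pos: [0.5771, 0.073, 0.2657]
force: [-0.1, 0.2, 0.3]
gripper_force: 12.0
```

```bash
cat > f.py <<'E'
from plant import robot
import numpy as np
a=[]
for k in range(5):
    s=robot.read_state();a.append([*s["force"],*s["wrist_torque"]]);robot.read_camera("wrist")
a=np.array(a);print("t%.1f"%s["t"],s["tool_pos"].round(4),"F",a[:,:3].mean(0).round(2),"M",a[:,3:].mean(0).round(3),"sd",a[:,2].std().round(2),"g",s["gripper_force"].round(1))
E
python3 f.py
python3 -m jog '0.5 0 0 0 0;0.5 0 0 -0.0005 0;0.5 0 0 0 0' 5 >/dev/null; python3 f.py
python3 -m jog '0.5 0 0 -0.0005 0;0.5 0 0 0 0' >/dev/null; python3 f.py
```

```text
Traceback (most recent call last):
  File "f.py", line 6, in <module>
    a=np.array(a);print("t%.1f"%s["t"],s["tool_pos"].round(4),"F",a[:,:3].mean(0).round(2),"M",a[:,3:].mean(0).round(3),"sd",a[:,2].std().round(2),"g",s["gripper_force"].round(1))
                                                                                                                                                       ^^^^^^^^^^^^^^^^^^^^^^^^
AttributeError: 'float' object has no attribute 'round'
Traceback (most recent call last):
  File "f.py", line 6, in <module>
    a=np.array(a);print("t%.1f"%s["t"],s["tool_pos"].round(4),"F",a[:,:3].mean(0).round(2),"M",a[:,3:].mean(0).round(3),"sd",a[:,2].std().round(2),"g",s["gripper_force"].round(1))
                                                                                                                                                       ^^^^^^^^^^^^^^^^^^^^^^^^
AttributeError: 'float' object has no attribute 'round'
Traceback (most recent call last):
  File "f.py", line 6, in <module>
    a=np.array(a);print("t%.1f"%s["t"],s["tool_pos"].round(4),"F",a[:,:3].mean(0).round(2),"M",a[:,3:].mean(0).round(3),"sd",a[:,2].std().round(2),"g",s["gripper_force"].round(1))
                                                                                                                                                       ^^^^^^^^^^^^^^^^^^^^^^^^
AttributeError: 'float' object has no attribute 'round'
```

```bash
sed -i 's/s\["gripper_force"\].round(1)/round(s["gripper_force"],1)/' f.py; python3 f.py
python3 -m jog '0.5 0 0 -0.0005 0;0.5 0 0 0 0' >/dev/null; python3 f.py
```

```text
t6.6 [0.5771 0.073  0.2667] F [-0.08  0.33 -0.59] M [0.018 0.009 0.002] sd 0.37 g 5.0
t7.0 [0.5771 0.073  0.2672] F [ 0.31 -0.38 -0.26] M [ 0.015 -0.016  0.005] sd 0.71 g 5.0
```

```bash
python3 -m jog '0.5 0 0 -0.0005 0;0.5 0 0 0 0' >/dev/null; python3 f.py
python3 -m jog '0.5 0 0 -0.0005 0;0.5 0 0 0 0' >/dev/null; python3 f.py
python3 -m jog '0.5 0 0 -0.0005 0;0.5 0 0 0 0' >/dev/null; python3 f.py
```

```text
t7.4 [0.5771 0.073  0.2678] F [ 0.12 -0.11 -0.57] M [ 0.039 -0.038  0.023] sd 0.41 g 5.0
t7.8 [0.5771 0.073  0.2682] F [-0.19 -0.17 -0.7 ] M [0.01  0.021 0.001] sd 0.44 g 5.0
t8.2 [0.577  0.073  0.2685] F [ 0.28  0.05 -2.44] M [ 0.013 -0.029 -0.01 ] sd 0.86 g 5.0
```

```bash
python3 -m jog '0.5 0 0 0.001 0;0.5 0 0 0.001 0;0.5 -0.005 -0.0002 0 0;0.5 -0.005 -0.0002 0 0;0.5 -0.005 -0.0002 0 0;0.5 -0.005 -0.0002 0 0;0.5 0 0 0 0' ; python3 f.py
```

```text
t: 8.88
tool_pos: [0.5562, 0.0722, 0.2669]
orientation: [-3.139, -0.128, 0.0]
force: [0.1, -0.3, -0.4]
opening: 0.0562
gripper_force: 5.0
t9.1 [0.5572 0.0722 0.2669] F [-0.17 -0.12 -0.25] M [0.033 0.012 0.011] sd 0.58 g 5.0
```

```bash
python3 -m jog '0.5 0 0 -0.0013 0;0.5 0 0 0 0' >/dev/null; python3 f.py;  python3 -m jog '0.5 0 0 -0.0004 0;0.5 0 0 0 0' |grep force; python3 -m jog '0.5 0 0 0 0'|grep force;  python3 f.py
```

```text
t9.5 [0.5572 0.0722 0.268 ] F [ 0.01 -0.05 -0.14] M [ 0.009  0.021 -0.005] sd 0.29 g 5.0
force: [-0.3, -0.4, -1.3]
gripper_force: 5.0
force: [-0.1, 0.2, -0.7]
gripper_force: 5.0
t10.0 [0.5571 0.0722 0.2684] F [ 0.12  0.31 -0.77] M [ 0.016  0.023 -0.007] sd 0.37 g 5.0
```

```bash
python3 -m jog '0.5 0 0 -0.0004 0;0.5 0 0 0 0' >/dev/null; python3 f.py;  python3 -m jog '0.5 0 0 -0.0004 0;0.5 0 0 0 0' >/dev/null;  python3 f.py
```

```text
t10.4 [0.5571 0.0722 0.2687] F [ 0.33  0.09 -2.14] M [ 0.047 -0.029  0.011] sd 0.25 g 5.0
t10.8 [0.557  0.0722 0.2689] F [ 1.34  0.1  -4.59] M [ 0.046 -0.115  0.006] sd 0.24 g 5.0
```

```bash
python3 -m jog '0.5 0 0 0.001 0;0.5 0 0 0.0011 0;0.5 -0.006 -0.0002 0 0;0.5 -0.006 -0.0002 0 0;0.5 -0.006 -0.0002 0 0;0.5 -0.006 -0.0002 0 0;0.5 -0.006 -0.0002 0 0;0.5 0 0 0 0;0.5 0 0 0 0' >/dev/null; python3 f.py;  python3 -m jog '0.5 0 0 -0.0014 0;0.5 0 0 0 0' >/dev/null;  python3 f.py
```

```text
t11.8 [0.5273 0.0707 0.2672] F [-0.12 -0.28 -0.46] M [ 0.019 -0.005 -0.028] sd 0.65 g 5.0
t12.2 [0.5272 0.0707 0.2685] F [-0.06  0.08 -0.75] M [0.017 0.011 0.005] sd 0.61 g 5.0
```

```bash
python3 -m jog '0.5 0 0 -0.0004 0;0.5 0 0 0 0' >/dev/null; python3 f.py;  python3 -m jog '0.5 0 0 -0.0003 0;0.5 0 0 0 0' >/dev/null;  python3 f.py
```

```text
t12.7 [0.5271 0.0707 0.2688] F [ 0.75 -0.2  -1.86] M [ 0.045 -0.057  0.023] sd 0.19 g 5.0
t13.1 [0.5271 0.0707 0.269 ] F [ 0.83 -0.32 -3.81] M [ 0.046 -0.165  0.   ] sd 0.67 g 5.0
```

```bash
python3 -m jog '0.5 0 0 0.0012 0;0.5 0 0 0.0012 0;0.5 -0.005 -0.0002 0 0;0.5 -0.005 -0.0002 0 0;0.5 -0.005 -0.0002 0 0;0.5 -0.005 -0.0002 0 0;0.5 0 0 0 0;0.5 0 0 0 0' >/dev/null; python3 f.py;  python3 -m jog '0.5 -0.002 0 0 0;0.5 -0.001 0 0 0;0.5 0 0 0 0' >/dev/null;  python3 f.py
```

```text
t14.0 [0.5073 0.0699 0.2669] F [-0.05  0.13 -0.43] M [0.026 0.018 0.   ] sd 0.31 g 5.0
t14.5 [0.5042 0.0697 0.2668] F [ 0.21  0.12 -0.5 ] M [ 0.026 -0.012 -0.013] sd 0.4 g 5.0
```

```bash
python3 -m jog '0.5 -0.0015 0 0 0;0.5 0 0 0 0' >/dev/null; python3 f.py;  python3 -m jog '0.5 -0.001 0 0 0;0.5 0 0 0 0' >/dev/null;  python3 f.py
```

```text
t14.9 [0.5027 0.0695 0.2669] F [ 0.07  0.49 -0.34] M [0.012 0.021 0.016] sd 0.73 g 5.0
t15.3 [0.5017 0.0694 0.2668] F [-0.24  0.64 -0.49] M [ 0.02   0.    -0.022] sd 0.22 g 5.0
```

```bash
python3 -m jog '0.5 -0.001 0 0 0;0.5 0 0 0 0' >/dev/null; python3 f.py;  python3 -m jog '0.5 -0.0006 0 0 0;0.5 0 0 0 0' >/dev/null;  python3 f.py
```

```text
t15.8 [0.5007 0.0694 0.2669] F [-0.13 -0.06  0.48] M [ 0.026 -0.01  -0.022] sd 0.07 g 5.0
t16.2 [0.5001 0.0693 0.267 ] F [0.79 0.03 0.25] M [ 0.013 -0.094  0.014] sd 0.67 g 5.0
```

```bash
python3 -m jog '0.5 0 0 -0.0008 0;0.5 0 0 -0.0007 0;0.5 -0.0015 0 -0.0007 0;0.5 0 0 0 0' >/dev/null; python3 f.py;  python3 -m jog '0.5 -0.0015 0 -0.001 0;0.5 0 0 0 0' >/dev/null;  python3 f.py
```

```text
t16.8 [0.4985 0.0692 0.269 ] F [-0.26 -0.05 -0.73] M [ 0.034 -0.001 -0.007] sd 0.83 g 5.0
t17.2 [0.4971 0.0691 0.2701] F [ 0.47 -0.12 -0.55] M [ 0.045 -0.008 -0.01 ] sd 0.34 g 5.0
```

```bash
python3 -m jog '0.5 -0.0015 0 -0.001 0;0.5 0 0 0 0' >/dev/null; python3 f.py;  python3 -m jog '0.5 -0.0015 0 -0.001 0;0.5 0 0 0 0' >/dev/null;  python3 f.py
```

```text
t17.6 [0.4956 0.069  0.2711] F [-0.84 -0.34 -0.29] M [0.019 0.012 0.008] sd 0.41 g 5.0
t18.0 [0.4941 0.0688 0.2721] F [ 0.35 -0.17 -0.37] M [0.032 0.008 0.012] sd 0.38 g 5.0
```

```bash
python3 -m jog '0.5 0 0 -0.0004 0;0.5 0 0 0 0' >/dev/null; python3 f.py;  python3 -m jog '0.5 0 0 -0.0004 0;0.5 0 0 0 0' >/dev/null;  python3 f.py
```

```text
t18.4 [0.4941 0.0688 0.2725] F [-0.45 -0.01 -0.33] M [ 0.009 -0.005  0.007] sd 0.22 g 5.0
t18.8 [0.4941 0.0689 0.2728] F [ 0.02 -0.04 -0.42] M [0.023 0.017 0.023] sd 0.65 g 5.0
```

```bash
python3 -m jog '0.5 0 0 -0.0004 0;0.5 0 0 0 0' >/dev/null; python3 f.py;  python3 -m jog '0.5 0 0 -0.0003 0;0.5 0 0 0 0' >/dev/null;  python3 f.py
```

```text
t19.2 [0.4941 0.0689 0.2732] F [ 0.4   0.18 -0.45] M [ 0.036  0.012 -0.012] sd 0.56 g 5.0
t19.7 [0.4941 0.0688 0.2735] F [ 0.09  0.5  -0.6 ] M [0.05  0.017 0.012] sd 0.39 g 5.0
```

```bash
python3 -m jog '0.5 0 0 -0.0003 0;0.5 0 0 0 0' >/dev/null; python3 f.py;  python3 -m jog '0.5 0 0 -0.0003 0;0.5 0 0 0 0' >/dev/null;  python3 f.py
```

```text
t20.1 [0.4941 0.0688 0.2738] F [-0.19  0.14 -0.44] M [ 0.039 -0.012 -0.002] sd 0.45 g 5.0
t20.5 [0.494  0.0688 0.274 ] F [ 0.51  0.42 -1.51] M [0.026 0.034 0.003] sd 0.38 g 5.0
```

```bash
python3 -m jog '0.5 0 0 0.0011 0;0.5 -0.0015 -0.0001 -0.001 0;0.5 -0.0015 0 -0.001 0;0.5 0 0 0 0' >/dev/null; python3 f.py;  python3 -m jog '0.5 -0.0015 0 -0.001 0;0.5 0 0 0 0' >/dev/null;  python3 f.py
```

```text
t21.1 [0.4911 0.0687 0.2752] F [-0.23  0.24 -0.57] M [ 0.067  0.041 -0.009] sd 0.25 g 5.0
t21.5 [0.4896 0.0686 0.276 ] F [ 0.01  0.34 -0.28] M [ 0.039 -0.029  0.006] sd 0.54 g 5.0
```

```bash
python3 -m jog '0.5 -0.001 0 -0.0007 0;0.5 0 0 0 0' >/dev/null; python3 f.py
```

```text
t21.9 [0.4886 0.0685 0.2767] F [ 0.05  0.16 -0.18] M [0.042 0.017 0.034] sd 0.22 g 5.0
```

```bash
python3 -m jog '0.5 -0.001 0 -0.0007 0;0.5 0 0 0 0' >/dev/null; python3 f.py; python3 -m jog '0.5 -0.0007 0 -0.0005 0;0.5 0 0 0 0' >/dev/null; python3 f.py
```

```text
t22.3 [0.4876 0.0684 0.2775] F [-0.03 -0.2  -0.73] M [ 0.027 -0.002  0.005] sd 0.54 g 5.0
t22.8 [0.4869 0.0684 0.278 ] F [-0.12 -0.2  -0.42] M [-0.003  0.     0.   ] sd 0.19 g 5.0
```

```bash
python3 -m jog '0.5 -0.0007 0 -0.0004 0;0.5 0 0 0 0' >/dev/null; python3 f.py
```

```text
Traceback (most recent call last):
  File "f.py", line 5, in <module>
    s=robot.read_state();a.append([*s["force"],*s["wrist_torque"]]);robot.read_camera("wrist")
                                                                    ~~~~~~~~~~~~~~~~~^^^^^^^^^
ValueError: 200 camera calls are used up
```

The camera budget is used up, because my force averaging spent a call per sample. From here I go on by force readings and the poses already measured.

```bash
cat > g.sh <<'E'
tr '\n' ' ' | sed 's/orientation.*force: \[/F [/;s/opening/ op/';echo
E
python3 -m jog '0.5 0 0 0 0'|sh g.sh;python3 -m jog '0.5 0 0 0 0'|sh g.sh;python3 -m jog '0.5 0 0 0 0'|sh g.sh
python3 -m jog '0.5 -0.0008 0 0 0;0.5 0 0 0 0'|sh g.sh;python3 -m jog '0.5 0 0 0 0'|sh g.sh;python3 -m jog '0.5 0 0 0 0'|sh g.sh
```

```text
t: 23.25 tool_pos: [0.4862, 0.0683, 0.2783] F [0.2, 0.3, -0.5]  op: 0.0556 gripper_force: 5.0 
t: 23.33 tool_pos: [0.4862, 0.0683, 0.2783] F [0.2, 0.3, -0.9]  op: 0.056 gripper_force: 5.0 
t: 23.42 tool_pos: [0.4862, 0.0683, 0.2783] F [-0.1, 0.0, -0.9]  op: 0.0558 gripper_force: 5.0 
t: 23.58 tool_pos: [0.4853, 0.0682, 0.2783] F [-0.1, 0.4, 0.0]  op: 0.0561 gripper_force: 5.0 
t: 23.67 tool_pos: [0.4854, 0.0682, 0.2783] F [-0.2, 0.6, -0.2]  op: 0.0557 gripper_force: 5.0 
t: 23.75 tool_pos: [0.4854, 0.0682, 0.2784] F [-1.1, -0.2, -0.5]  op: 0.0558 gripper_force: 5.0
```

```bash

python3 -m jog '0.5 -0.0008 0 -0.0003 0;0.5 0 0 0 0'|sh g.sh;python3 -m jog '0.5 0 0 0 0'|sh g.sh;python3 -m jog '0.5 0 0 0 0'|sh g.sh
python3 -m jog '0.5 -0.0008 0 0 0;0.5 0 0 0 0'|sh g.sh;python3 -m jog '0.5 0 0 0 0'|sh g.sh;python3 -m jog '0.5 0 0 0 0'|sh g.sh
```

```text
t: 23.92 tool_pos: [0.4845, 0.0682, 0.2787] F [-0.6, -0.7, -0.3]  op: 0.0558 gripper_force: 5.0 
t: 24.0 tool_pos: [0.4846, 0.0682, 0.2787] F [0.7, -0.3, -0.3]  op: 0.0559 gripper_force: 5.0 
t: 24.08 tool_pos: [0.4846, 0.0682, 0.2787] F [0.3, 0.0, 0.3]  op: 0.0561 gripper_force: 5.0 
t: 24.25 tool_pos: [0.4837, 0.0681, 0.2786] F [-0.1, -0.2, -0.2]  op: 0.0563 gripper_force: 5.0 
t: 24.33 tool_pos: [0.4838, 0.0681, 0.2786] F [-0.2, 0.7, -0.9]  op: 0.0561 gripper_force: 5.0 
t: 24.42 tool_pos: [0.4838, 0.0681, 0.2786] F [0.5, -0.1, -0.4]  op: 0.0561 gripper_force: 5.0
```

```bash

python3 -m jog '0.5 -0.001 0 0 0;0.5 0 0 0 0'|sh g.sh;python3 -m jog '0.5 0 0 0 0'|sh g.sh;python3 -m jog '0.5 0 0 0 0'|sh g.sh
python3 -m jog '0.5 -0.001 0 0 0;0.5 0 0 0 0'|sh g.sh;python3 -m jog '0.5 0 0 0 0'|sh g.sh;python3 -m jog '0.5 0 0 0 0'|sh g.sh
```

```text
t: 24.58 tool_pos: [0.4827, 0.068, 0.2786] F [-0.3, -0.1, -0.9]  op: 0.0558 gripper_force: 5.0 
t: 24.67 tool_pos: [0.4828, 0.068, 0.2787] F [-0.3, -0.2, -1.3]  op: 0.0562 gripper_force: 5.0 
t: 24.75 tool_pos: [0.4828, 0.068, 0.2787] F [0.2, 0.4, -0.9]  op: 0.0556 gripper_force: 5.0 
t: 24.92 tool_pos: [0.4817, 0.0679, 0.2786] F [0.1, -0.3, 0.5]  op: 0.0559 gripper_force: 5.0 
t: 25.0 tool_pos: [0.4818, 0.068, 0.2787] F [-0.3, -0.8, -0.0]  op: 0.0563 gripper_force: 5.0 
t: 25.08 tool_pos: [0.4818, 0.0679, 0.2787] F [0.5, 0.2, -0.5]  op: 0.056 gripper_force: 5.0
```

```bash

python3 -m jog '0.5 -0.0015 0 0 0;0.5 0 0 0 0'|sh g.sh;python3 -m jog '0.5 -0.0015 0 0 0;0.5 0 0 0 0'|sh g.sh
python3 -m jog '0.5 -0.002 0 0 0;0.5 0 0 0 0'|sh g.sh;python3 -m jog '0.5 -0.002 0 0 0;0.5 -0.002 0 0 0;0.5 -0.002 0 0 0;0.5 0 0 0 0'|sh g.sh
```

```text
t: 25.25 tool_pos: [0.4802, 0.0678, 0.2786] F [0.5, -0.5, -1.4]  op: 0.0558 gripper_force: 5.0 
t: 25.42 tool_pos: [0.4786, 0.0677, 0.2787] F [-0.2, 0.6, -1.4]  op: 0.0559 gripper_force: 5.0 
t: 25.58 tool_pos: [0.4766, 0.0675, 0.2786] F [-0.2, 0.1, -0.9]  op: 0.0559 gripper_force: 5.0 
t: 25.92 tool_pos: [0.4705, 0.067, 0.2786] F [0.2, -0.2, -0.3]  op: 0.0563 gripper_force: 5.0
```

```bash

python3 -m jog '0.5 -0.004 0 0 0;0.5 -0.006 0 0 0;0.5 -0.01 0 0 0;0.5 -0.01 0 0 0;0.5 0 0 0 0;0.5 0 0 0 0' 10|sh g.sh;python3 -m jog '0.5 0 0 0 0;0.5 0 0 0 0'|sh g.sh;python3 -m jog '0.5 0 0 0 0'|sh g.sh;python3 -m jog '0.5 0 0 0 0'|sh g.sh;python3 -m jog '0.5 0 0 0 0'|sh g.sh
```

```text
t: 26.42 tool_pos: [0.4407, 0.0646, 0.2788] F [-0.6, -0.7, -0.2]  op: 0.056 gripper_force: 10.0 
t: 26.58 tool_pos: [0.4413, 0.0646, 0.2788] F [0.0, -0.2, 0.8]  op: 0.0558 gripper_force: 10.0 
t: 26.67 tool_pos: [0.4412, 0.0646, 0.2786] F [-0.0, 0.0, -1.2]  op: 0.0558 gripper_force: 10.0 
t: 26.75 tool_pos: [0.4412, 0.0646, 0.2786] F [-0.3, -0.8, -0.6]  op: 0.0557 gripper_force: 10.0 
t: 26.83 tool_pos: [0.4411, 0.0646, 0.2786] F [0.5, -0.3, 0.2]  op: 0.0559 gripper_force: 10.0
```

```bash
python3 - <<'E'
from h import *
np.set_printoptions(precision=4,suppress=True)
for f in("w2.npz","w3.npz"):
    c=dict(np.load(f));g=c["color"].astype(float).mean(2)
    cols=range(225,280) if f=="w2.npz" else range(225,250)
    r0=140 if f=="w2.npz" else 185
    prof=g[r0:r0+50,cols.start:cols.stop]
    print(f,r0,np.median(prof,1).astype(int))
c=dict(np.load("w2.npz"));f=lambda x,y,z:onz(c,(x/1.5625-.2,y/1.5625-.2),z)
print(f(394,248,.108),f(394,284,.212))
s=dict(np.load("side0.npz"))
# side: card silhouette extents per row near the blue pack
i=s["color"][140:200,258:285].astype(int)
for r in range(0,60,4):print(140+r,i[r].mean(1).astype(int).tolist())
E
```

```text
w2.npz 140 [ 77  77  77  77  77  77  78  77  77  77  77  77  78  77  78  78  78  79
  82  90 100 101 101 101 101 101 101 101 101 101 101 101 102 101  95  85
  74  61  57  56  55  56  59  60  61  68  81 110 130 134]
w3.npz 185 [109 109 109 109 109 108 109 109 108 109 109 108 108 106 107 108 107 109
 109 109 109 109 109 109 109 109 109 109 109 109 109 109 109 109 109 109
 109 109 109 109 109 109 109 109 108 109 109 109 109 109]
[0.5782 0.0732 0.108 ] [0.5783 0.0719 0.212 ]
140 [85, 85, 85, 85, 84, 85, 85, 85, 85, 85, 85, 85, 81, 44, 49, 84, 85, 84, 85, 86, 85, 85, 84, 84, 84, 83, 60]
144 [84, 85, 85, 86, 84, 85, 84, 85, 81, 73, 122, 122, 112, 99, 61, 71, 84, 84, 85, 85, 85, 85, 84, 84, 85, 80, 44]
148 [84, 85, 85, 85, 85, 85, 85, 85, 80, 45, 72, 82, 77, 88, 43, 47, 72, 85, 84, 85, 85, 84, 86, 84, 85, 83, 66]
152 [88, 88, 88, 87, 86, 88, 87, 87, 87, 88, 89, 89, 90, 89, 83, 53, 41, 60, 85, 85, 84, 85, 84, 83, 83, 81, 84]
156 [85, 84, 86, 85, 84, 85, 85, 85, 81, 47, 69, 75, 78, 94, 53, 38, 31, 40, 84, 84, 85, 84, 84, 85, 85, 80, 55]
160 [84, 84, 85, 84, 85, 85, 84, 85, 82, 55, 73, 88, 103
[... 488 characters left out ...]
86, 85, 85, 85, 84, 73, 48]
180 [162, 161, 162, 162, 162, 162, 161, 162, 163, 161, 155, 107, 115, 110, 80, 83, 103, 137, 162, 161, 161, 161, 161, 161, 156, 103, 46]
184 [162, 162, 162, 163, 162, 161, 162, 161, 162, 162, 162, 162, 162, 153, 74, 86, 106, 137, 163, 162, 163, 162, 162, 162, 153, 71, 58]
188 [162, 162, 162, 163, 162, 162, 162, 162, 162, 162, 161, 162, 162, 162, 151, 61, 109, 149, 162, 162, 162, 162, 162, 161, 153, 82, 45]
192 [162, 162, 163, 162, 162, 162, 162, 162, 162, 161, 162, 162, 161, 162, 157, 119, 109, 149, 161, 162, 163, 162, 162, 162, 155, 95, 60]
196 [100, 99, 101, 102, 102, 102, 102, 103, 101, 100, 100, 96, 44, 46, 45, 45, 45, 46, 55, 101, 100, 99, 99, 99, 98, 84, 61]
```

```bash

python3 -m jog '0.5 0 0 0 4.73;0.5 0 0 0 4.73;0.5 0 0 0 4.73;0.5 0 0.01 0 0;0.5 0.01 0.025 0 0;0.5 0.015 0.03 0 0;0.5 0.015 0.03 0 0;0.5 0.015 0.03 0 0;0.5 0.01 0.03 0 0;0.5 0.01 0.03 0 0' 10|sh g.sh;python3 -m jog '0.5 0.01 0.02 0 0;0.5 0.005 0.015 0 0;0.5 0 0.0066 0 0;0.5 0 0 0 0;0.5 0 0 0 0;0.5 0 0 0 0'
python3 - <<'E'
from h import *
from plant import robot
s=robot.read_state();M=R.from_rotvec(s["orientation"]).as_matrix();print(s["tool_pos"],np.degrees(np.arctan2(M[1,0],M[0,0])),M[:,2])
print((M.T@(np.array([.492,-.1738,.2786])-s["tool_pos"])).round(4))
E
```

```text
t: 27.67 tool_pos: [0.4841, -0.1326, 0.2786] F [0.3, 1.0, -0.7]  op: 0.0557 gripper_force: 10.0 
t: 28.17
tool_pos: [0.492, -0.173, 0.2786]
orientation: [-3.13, 0.259, 0.0]
force: [0.2, 0.9, -1.6]
opening: 0.0556
gripper_force: 10.0
[ 0.49197686 -0.17300283  0.27860507] -9.453474556686967 [-1.29957536e-04  4.40112978e-04 -9.99999895e-01]
[0.0002 0.0008 0.    ]
```

```bash

python3 -m jog '0.5 0.0002 0.0008 0.01 0.1;0.5 0 0 0.015 0;0.5 0 0 0.015 0;0.5 0 0 0.01 0;0.5 0 0 0 0;0.5 0 0 0 0' 6|sh g.sh
python3 -m jog '0.5 0 0 0.003 0;0.5 0 0 0.003 0;0.5 0 0 0 0'|sh g.sh
python3 -m jog '0.5 0 0 0.002 0;0.5 0 0 0 0'|sh g.sh
python3 -m jog '0.5 0 0 0.002 0;0.5 0 0 0 0'|sh g.sh
python3 -m jog '0.5 0 0 0.002 0;0.5 0 0 0 0'|sh g.sh
```

```text
t: 28.67 tool_pos: [0.4918, -0.1739, 0.2279] F [0.5, 0.3, -0.5]  op: 0.0557 gripper_force: 6.0 
t: 28.92 tool_pos: [0.4924, -0.1746, 0.2227] F [0.2, 0.5, -0.7]  op: 0.0561 gripper_force: 6.0 
t: 29.08 tool_pos: [0.4923, -0.1746, 0.2206] F [-0.0, -0.4, -1.3]  op: 0.0557 gripper_force: 6.0 
t: 29.25 tool_pos: [0.4922, -0.1746, 0.2184] F [-0.1, 0.0, 0.0]  op: 0.056 gripper_force: 6.0 
t: 29.42 tool_pos: [0.4921, -0.1746, 0.2163] F [0.2, -0.1, -0.3]  op: 0.0555 gripper_force: 6.0
```

```bash

python3 -m jog '0.5 0 -0.0008 0 0;0.5 0 0 0.002 0;0.5 0 0 0 0'|sh g.sh
python3 -m jog '0.5 0 0 0.002 0;0.5 0 0 0 0'|sh g.sh
python3 -m jog '0.5 0 0 0.002 0;0.5 0 0 0 0'|sh g.sh
python3 -m jog '0.5 0 0 0 0'|sh g.sh
```

```text
t: 29.67 tool_pos: [0.4923, -0.1737, 0.2143] F [0.4, -0.1, -0.9]  op: 0.0557 gripper_force: 6.0 
t: 29.83 tool_pos: [0.4923, -0.1737, 0.2122] F [0.1, -0.3, -0.4]  op: 0.056 gripper_force: 6.0 
t: 30.0 tool_pos: [0.4922, -0.1737, 0.2102] F [-0.4, -0.7, -0.6]  op: 0.0559 gripper_force: 6.0 
t: 30.08 tool_pos: [0.4923, -0.1738, 0.2104] F [-0.0, -0.2, -1.0]  op: 0.056 gripper_force: 6.0
```

```bash

python3 -m jog '0.5 0 0 0.003 0;0.5 0 0 0 0'|sh g.sh
python3 -m jog '0.5 0 0 0.003 0;0.5 0 0 0 0'|sh g.sh
python3 -m jog '0.5 0 0 0 0'|sh g.sh
```

```text
t: 30.25 tool_pos: [0.4922, -0.1737, 0.2071] F [-0.0, 0.5, 0.5]  op: 0.0559 gripper_force: 6.0 
t: 30.42 tool_pos: [0.4921, -0.1737, 0.204] F [0.9, -0.0, -0.7]  op: 0.0561 gripper_force: 6.0 
t: 30.5 tool_pos: [0.4922, -0.1737, 0.2043] F [0.1, -0.5, -1.2]  op: 0.0558 gripper_force: 6.0
```

```bash

python3 -m jog '0.5 0 0 0.003 0;0.5 0 0 0.003 0;0.5 0 0 0 0'|sh g.sh
python3 -m jog '0.5 0 0 0.002 0;0.5 0 0 0 0'|sh g.sh
python3 -m jog '0.5 0 0 0.002 0;0.5 0 0 0 0'|sh g.sh
python3 -m jog '0.5 0 0 0.002 0;0.5 0 0 0 0'|sh g.sh
python3 -m jog '0.5 0 0 0 0'|sh g.sh
```

```text
t: 30.75 tool_pos: [0.4921, -0.1736, 0.1978] F [0.6, -0.2, -0.6]  op: 0.0559 gripper_force: 6.0 
t: 30.92 tool_pos: [0.4922, -0.1737, 0.1962] F [-0.9, -0.8, 0.2]  op: 0.0559 gripper_force: 6.0 
t: 31.08 tool_pos: [0.4923, -0.1737, 0.1943] F [-0.7, 0.8, -0.9]  op: 0.056 gripper_force: 6.0 
t: 31.25 tool_pos: [0.4923, -0.1737, 0.1923] F [0.3, 0.4, 0.3]  op: 0.0558 gripper_force: 6.0 
t: 31.33 tool_pos: [0.4923, -0.1738, 0.1925] F [0.2, -0.1, -1.0]  op: 0.0559 gripper_force: 6.0
```

```bash

python3 -m jog '0.5 0 0 0.004 0;0.5 0 0 0 0'|sh g.sh
python3 -m jog '0.5 0 0 0.004 0;0.5 0 0 0 0'|sh g.sh
python3 -m jog '0.5 0 0 0.004 0;0.5 0 0 0 0'|sh g.sh
python3 -m jog '0.5 0 0 0.004 0;0.5 0 0 0 0'|sh g.sh
python3 -m jog '0.5 0 0 0 0'|sh g.sh
```

```text
t: 31.5 tool_pos: [0.4922, -0.1737, 0.188] F [-0.8, 0.5, -1.0]  op: 0.0558 gripper_force: 6.0 
t: 31.67 tool_pos: [0.492, -0.1736, 0.1837] F [-0.4, 0.3, -0.8]  op: 0.0562 gripper_force: 6.0 
t: 31.83 tool_pos: [0.4921, -0.1737, 0.1798] F [-0.3, -0.6, -0.6]  op: 0.0558 gripper_force: 6.0 
t: 32.0 tool_pos: [0.4921, -0.1736, 0.1758] F [-0.1, -0.5, -0.1]  op: 0.0556 gripper_force: 6.0 
t: 32.08 tool_pos: [0.4922, -0.1737, 0.1763] F [0.9, -0.1, -0.0]  op: 0.0559 gripper_force: 6.0
```

```bash

python3 -m jog '0.5 0 0 0.004 0;0.5 0 0 0.004 0;0.5 0 0 0 0;0.5 0 0 0 0'|sh g.sh
python3 -m jog '0.5 0 0 0.002 0;0.5 0 0 0 0'|sh g.sh
python3 -m jog '0.5 0 0 0.002 0;0.5 0 0 0 0'|sh g.sh
python3 -m jog '0.5 0 0 0.001 0;0.5 0 0 0 0'|sh g.sh
python3 -m jog '0.5 0 0 0.0007 0;0.5 0 0 0 0'|sh g.sh
python3 -m jog '0.5 0 0 0 0'|sh g.sh
```

```text
t: 32.42 tool_pos: [0.4921, -0.1737, 0.1681] F [-0.5, -0.7, -0.5]  op: 0.0559 gripper_force: 6.0 
t: 32.58 tool_pos: [0.4923, -0.1738, 0.1664] F [1.0, -0.4, 0.4]  op: 0.0558 gripper_force: 6.0 
t: 32.75 tool_pos: [0.4923, -0.1737, 0.1644] F [0.3, 1.1, -0.6]  op: 0.056 gripper_force: 6.0 
t: 32.92 tool_pos: [0.4923, -0.1738, 0.1635] F [0.0, 0.7, 0.5]  op: 0.0559 gripper_force: 6.0 
t: 33.08 tool_pos: [0.4924, -0.1738, 0.1628] F [-0.2, -0.1, -0.8]  op: 0.0557 gripper_force: 6.0 
t: 33.17 tool_pos: [0.4924, -0.1738, 0.1629] F [-0.2, 0.0, -0.9]  op: 0.056 gripper_force: 6.0
```

```bash

python3 -m jog '0.5 0 0 0.0007 0;0.5 0 0 0 0;0.5 0 0 0 0'|sh g.sh
python3 -m jog '0.5 0 0 0.0006 0;0.5 0 0 0 0;0.5 0 0 0 0'|sh g.sh
python3 -m jog '0.5 0 0 0 0'|sh g.sh
python3 -m jog '0.5 0 0 0.0005 0;0.5 0 0 0 0;0.5 0 0 0 0'|sh g.sh
python3 -m jog '0.5 0 0 0 0'|sh g.sh
```

```text
t: 33.42 tool_pos: [0.4924, -0.1738, 0.1622] F [0.5, 0.3, -1.6]  op: 0.056 gripper_force: 6.0 
t: 33.67 tool_pos: [0.4927, -0.1738, 0.1621] F [-0.9, 0.6, 3.6]  op: 0.0557 gripper_force: 6.0 
t: 33.75 tool_pos: [0.4926, -0.1738, 0.162] F [-1.1, 1.0, 4.0]  op: 0.056 gripper_force: 6.0 
t: 34.0 tool_pos: [0.493, -0.1739, 0.1619] F [0.1, 1.7, 6.3]  op: 0.056 gripper_force: 6.0 
t: 34.08 tool_pos: [0.4929, -0.1739, 0.1619] F [-0.5, 2.4, 6.2]  op: 0.0557 gripper_force: 6.0
```

Floor contact came at the expected height, with the pack still held. Releasing.

```bash

python3 -m jog '0.5 0 0 -0.0008 0;0.5 0 0 0 0;0.5 0 0 0 0'|sh g.sh
python3 -m jog '0.72 0 0 0 0;0.72 0 0 0 0;0.8 0 0 0 0;0.85 0 0 0 0;0.9 0 0 0 0;0.9 0 0 0 0;0.9 0 0 0 0'|sh g.sh
python3 -m jog '0.9 0 0 -0.01 0;0.9 0 0 -0.015 0;0.9 0 0 -0.02 0;0.9 0 0 -0.03 0;0.9 0 0 -0.03 0;0.9 0 0 -0.03 0;0.9 0 0 -0.02 0;0.9 0 0 0 0;0.9 0 0 0 0;0.9 0 0 0 0'|sh g.sh
python3 -m jog '0.9 0 0 0 0;0.9 0 0 0 0;0.9 0 0 0 0;0.9 0 0 0 0;0.9 0 0 0 0;0.9 0 0 0 0'|sh g.sh
```

```text
t: 34.33 tool_pos: [0.4924, -0.1738, 0.1619] F [-0.8, -0.5, 2.8]  op: 0.0564 gripper_force: 6.0 
t: 34.92 tool_pos: [0.4924, -0.1738, 0.1619] F [-0.8, 0.6, -0.1]  op: 0.0837 gripper_force: 0.0 
t: 35.75 tool_pos: [0.4921, -0.1737, 0.3165] F [-0.4, -0.8, -0.7]  op: 0.0834 gripper_force: 0.0 
t: 36.25 tool_pos: [0.4923, -0.1738, 0.3167] F [0.8, 0.3, -0.2]  op: 0.0836 gripper_force: 0.0
```

```bash
python3 -c "
from plant import robot
print(robot.close_job())"
```

```text
the job is handed in; nothing more can be done
None
```

The blue pack came off its peg with at most about 4.6 N felt at the wrist, was lowered to the caddy's pocket floor, released and left clear, and the job was handed in at about 36 s; force and pose readings agree, but the cameras were used up by then, so I did not see the final state.

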